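Hold the collar's set screw on the flat of a gearbox shaft

TASK

Swing the orange-ended strap clamp fully down onto the foot of the blue gear unit, then turn the gear unit's upright shaft until its red-painted flat faces squarely the way the yellow arrow points. Then take the collar off its grey peg, slide it over the end of the shaft with its set screw facing the flat, and press the screw's tip lightly against the middle of the flat. Finish while still holding the collar there, level and off the gear unit's body, with the shaft still facing the arrow, the clamp down and the things lying around left where they were.

Things in the scene. Friction and masses are not known exactly. Their poses are not given: they have to be found in the camera images.
- gear_unit: Blue gear unit, fixed. Origin: bench level, on the shaft's axis. x is the way the yellow arrow points, y to the left of that, z up. Base plate 190 (x) x 170 (y) x 12 mm; grey foot 75 x 150, top at 24; housing 90 x 90, top at 62; boss 42 mm across, top at 70 mm. The clamp runs along its -y side.
- shaft (a joint): Turn of the shaft in rad, counter-clockwise from above positive; 0 when the flat faces exactly along the gear unit's x axis (the arrow). Starts between 0.6 and 1.5. Drag about 0.12 N m: stays where it is left.
- shaft_end: Upper end of the upright steel shaft, 20 mm diameter, one flat painted red; a red line on the end points to the flat. Origin: on the axis, mid-height of the flat, 128 mm above the bench; x points out of the flat, z up. Flat 6.5 mm from the axis, from 17 mm below the origin to 17 above; fully round below. Tip of shaft at 148 mm. 16.5 mm wide across the flat. Turns with shaft.
- clamp (a joint): Angle of the strap clamp in rad: 0 fully down on the foot, positive raised; starts 0.55 to 0.95. Stiff hinge (about 0.16 N m): stays where it is left. Needs only about 3 N of push at the paddle.
- clamp_hinge (a point): Hinge axis of the clamp (parallel to the gear unit's y), 34 mm above the bench, at x -75, y -64 mm of the gear unit. The strap runs from it towards the gear unit's +x.
- clamp_paddle (a point): Centre of the upper face of the orange paddle (36 x 34 mm) at the strap's free end, 140 mm from the hinge; when the clamp is down it is 39 mm above the bench. Its z axis is the paddle's upper face normal.
- collar_peg: Grey plastic stand on which the collar waits, fixed to the bench. Origin: centre of its underside. Foot 60 mm across and 6 mm thick; column 32 mm across up to 36 mm; a spigot 12.4 mm across on top up to 47 mm goes up into the collar's bore.
- collar: Aluminium shaft collar, about 110 g, loose on the peg, underside 36 mm above the bench. 44 mm outside diameter, 18 mm high, bore 24 mm. Origin: centre of its underside; z up, x points from the axis to the set screw's red head, which sticks out to 31 mm from the axis at mid-height. Two gripping flats face +y and -y, 45 mm across, 18 mm wide.
- screw_tip (a point): Inner end of the collar's brass set screw (6 mm thick), 8 mm from the collar's axis, 9 mm above its underside; axes as the collar's. It juts into the bore, so the collar passes over the shaft's end only with the screw on the flat's side, then with 1.5 mm to spare there and 2 mm elsewhere.
- knife: Bystander: grey utility knife lying flat, 135 mm long, 24 mm wide, 16 mm high. Origin under its handle's centre.
- jar: Bystander: closed jar with yellow label, 60 mm across, 75 mm high. Origin: centre of its underside.
- bearing: Bystander: steel bearing ring, 42 mm across, 14 mm high. Origin: centre of its underside.
- sprocket: Bystander: dark sprocket, 62 mm across, 18 mm high at the hub. Origin: centre of its underside.
There are look-alikes about, which are no part of the job. What is shaped like the collar but brown, pink or turquoise is not meant.

How it is judged:
On the way, in this order (a step that is already met when the one before it is completed fails the run):
1. the clamp is swung fully down (value of joint clamp below 0.06 rad), for 0.2 s.
2. the shaft is turned until its flat faces the arrow, the collar still waiting on its peg (value of joint shaft between -0.15 and 0.15 rad and horizontal distance between collar and collar_peg below 0.02 m), for 0.2 s.
3. the collar is around the flat part of the shaft (horizontal distance between collar and shaft_end below 0.005 m and z of screw_tip in the frame of shaft_end between -0.01 and 0.01 m), for 0.1 s.
At the end, for the whole second after the job is handed in: Clamp down (0.06 rad), shaft facing the arrow (0.2 rad); fingers grip the still collar (over 5 N), level (0.12 rad), set screw aimed at the flat (0.2 rad, 3 mm sideways), within 8 mm of its mid-height, tip pressed on it (0.5 to 25 N, within 1.2 mm), so that only the fingers carry it (value of joint clamp below 0.06 rad and value of joint shaft between -0.2 and 0.2 rad and z of screw_tip in the frame of shaft_end between -0.008 and 0.008 m and x of screw_tip in the frame of shaft_end between 0.004 and 0.0077 m and y of screw_tip in the frame of shaft_end between -0.003 and 0.003 m and angle between the x axis of collar and the x axis of shaft_end, either way round below 0.2 rad and angle between collar's own z axis and vertical below 0.12 rad and contact force between collar and shaft_end between 0.5 and 25 N and contact force between collar and the fingers above 5 N and linear speed of collar below 0.02 m/s); the arm keeps its last pose, push and grip.
It fails at once if the knife is moved by more than 25 mm (distance of knife from where it was at the start of the episode above 0.025 m).
It fails at once if the jar is moved by more than 25 mm (distance of jar from where it was at the start of the episode above 0.025 m).
It fails at once if the bearing is moved by more than 25 mm (distance of bearing from where it was at the start of the episode above 0.025 m).
It fails at once if the sprocket is moved by more than 25 mm (distance of sprocket from where it was at the start of the episode above 0.025 m).
It also fails if it takes over 64 s, if anything falls off the work surface, if the arm or the gripper's body presses on something with over 40 N, if the wrist force passes 120 N, or if a joint passes its speed limit or range.

ROBOT

A 6-joint arm with a two-finger parallel gripper is mounted at the origin on the work surface. World frame = base frame: x ahead of the robot, y to its left, z up, the work surface at z = 0. Lengths are in m, angles in rad, forces in N, time in s.
With the tool pointing down it reaches from about 0.35 to 0.725 m from the base axis. Payload 6 kg.
Tool frame: the origin (TCP) lies midway between the tips of the shut fingers; the grasp point (between the pads) lies 19 mm behind it; x points along the fingers, z is the direction in which the jaws open and shut, and the axes are right-handed (so a half turn about x gives the same grasp; the last joint's range is limited). The gripper opens to 85 mm and grips with 20 to 120 N. Pads are 22 mm wide; open, the fingers measure 114 mm over their backs; the gripper's body (76 mm by 85 mm) begins 54 mm behind the grasp point. The pads swing forward as they close: fully open they stand 13 mm farther back than shut.
Start: joints at [-1.01, 0.04, 0.085, 0, -1.615, -0.334], TCP at [0.135, -0.585, 0.231] pointing down, gripper open.
Joint ranges: [-2.56, 2.56], [-1.29, 2.01], [-1.08, 1.49], [-3.29, 1.98], [-2.81, -0.18], [-2.99, 2.99]. Speed limits (rad/s): [2.57, 2.57, 3.01, 3.14, 3.14, 3.14].

INTERFACE

Orientations are given as a rotation vector (axis times angle).
In Python, from bench import get_obs, get_image, camera_model, finish_job gives the robot as it stands.
- The arm moves only by the tool drive_tool, never from a script. Its argument "moves" is a list that holds one entry, the list of rows, each a list of 6 numbers: the shift along the world's x, y, z in m, then the turn, a rotation vector about the world's x, y, z in degrees. In form: [[[dx, dy, dz, wx, wy, wz], ...]]. A call has 1 to 20 rows; each row shifts and turns the pose as measured when the row begins; what a row does not reach is not made up. A row lasts 1/10 s, in which the tool goes at most 50 mm and 8.59 degrees, less where a joint would pass 70% of its speed; a pose out of reach is approached as far as the arm can. A call is refused whole if a number of a shift passes 0.05 or a number of a turn 8.59, either way. A call with a gripper value outside its range is refused whole. "gripper" is the gripper's target within -1 to 1 (fully open at 1, half-way at 0, shut at -1), set as the call begins (left out, the last holds). The fingers move at their own pace and stop on an object; "newtons" is the grip in N (left out, the last holds). Time passes only in rows, so rows that do not move let the fingers close. It gives the time, the measured TCP pose, the force and the opening at its end, in the units of the state.
- get_obs(): the state, without advancing time (a new reading comes with each control period).
- get_image(name): name is "scene" or "top" or "wrist"; returns the picture (480x640x3 uint8, red, green, blue); there is no depth.
- camera_model(name): a dict with "K" (3x3 intrinsics, pixels), "k1" (the pictures are not rectified: a ray, as slopes to the right and down, at radius r is drawn at 1 + k1 r^2 times it, then the intrinsics apply), "T" (4x4, takes a point from camera to world coordinates); the wrist camera has in their place "tool_from_camera" (4x4, takes a point from camera to tool coordinates, whose origin is the TCP and whose axes are the tool frame's). Camera axes: x right, y up, looking along -z (the intrinsics and any distortion apply to the point x, -y, -z); pixel columns grow to the right and rows downward; lengths in m; the calibration is good to about 2 mm. A picture is of the moment at which its call begins: read the wrist's pose just before it. camera_model takes no time and is no camera call.
- finish_job(): hands the job in, once; it reports no verdict.
The state is a dict: "time": time; "q": joint angles; "qd": joint speeds; "tau": joint torques, N m; "position": TCP position; "eef_rot": TCP orientation; "force": force on the tool from outside, world axes, zero at the start; "moment": the same for the moment, N m; "opening": finger opening in m.
Only numpy, scipy, OpenCV 4.12 (cv2) and the standard library are available. Lean on these libraries where they do the work, as an engineer would, in place of code of your own. Each camera call takes 0.05 s, during which the arm holds its last target. There are 200 camera calls.

## Working session

There is one attempt and no reset: what is moved stays moved. The work goes in short steps, Python scripts to look and compute and a tool call to move; the robot and the scene stay as the last step left them, time stands still between calls to the robot, and variables do not carry over. Pictures are saved under pics/ and viewed, on a budget of 10 in all, crops included, one or two more only if the job needs it, and the job is handed in when it is done.

Besides the shell and the picture viewer there is one more tool, called by a JSON object that holds its "api" and its "payload". drive_tool: Moves the arm, as the interface text tells. Its arguments: {"type":"object","properties":{"moves":{"type":"array","items":{"type":"array","items":{"type":"array","items":{"type":"number"}}}},"gripper":{"type":"number"},"newtons":{"type":"number"}},"required":["moves"]}

```bash
mkdir -p pics; cat > h.py <<'E'
import numpy as np, cv2
from bench import get_obs, get_image, camera_model, finish_job
from scipy.spatial.transform import Rotation as R
def cam(name,obs=None):
    m=camera_model(name); K=np.array(m["K"]);k1=m["k1"]
    if name=="wrist":
        T=np.eye(4);T[:3,:3]=R.from_rotvec(obs["eef_rot"]).as_matrix();T[:3,3]=obs["position"]
        T=T@np.array(m["tool_from_camera"])
    else: T=np.array(m["T"])
    return K,k1,T
def ray(c,u,v):
    K,k1,T=c
    p=cv2.undistortPoints(np.array([[[u,v]]],float),K,np.array([k1,0,0,0.]))[0,0]
    d=T[:3,:3]@np.array([p[0],-p[1],-1]); return T[:3,3],d
def atz(c,u,v,z):
    o,d=ray(c,u,v); return o+d*(z-o[2])/d[2]
def proj(c,P):
    K,k1,T=c
    q=(np.atleast_2d(P)-T[:3,3])@T[:3,:3]; s=np.c_[q[:,0],-q[:,1]]/-q[:,2:]
    s=s*(1+k1*(s**2).sum(1,keepdims=True)); return s@K[:2,:2].T+K[:2,2]
def save(img,f): cv2.imwrite("pics/"+f,cv2.cvtColor(img,cv2.COLOR_RGB2BGR))
E
python3 - <<'E'
from h import *
o=get_obs();print(o["position"],o["eef_rot"],o["opening"],o["force"])
np.save("top.npy",get_image("top"));np.save("scene.npy",get_image("scene"))
save(np.load("top.npy"),"top.png");save(np.load("scene.npy"),"scene.png")
print(camera_model("top"),camera_model("scene"),camera_model("wrist"))
E
```

```text
[ 0.13493745 -0.58429754  0.23027335] [-1.37281966  1.09216532  1.37533471] 0.085577900161645 [ 0.90710272 -1.07108517  0.37918581]
{'K': array([[503.53919329,   0.        , 328.17699526],
       [  0.        , 503.53919329, 234.38857661],
       [  0.        ,   0.        ,   1.        ]]), 'k1': -0.009621606775585257, 'T': array([[-0.10642404,  0.96533138, -0.23834692,  0.36551933],
       [-0.99431143, -0.10227742,  0.02973408, -0.01498505],
       [ 0.00432574,  0.24015548,  0.9707248 ,  1.12216304],
       [ 0.        ,  0.        ,  0.        ,  1.        ]])} {'K': array([[604.20147224,   0.        , 319.74027366],
       [  0.        , 604.20147224, 238.25199472],
       [  0.        ,   0.        ,   1.        ]]), 'k1': 0.06126575455278976, 'T': array([[ 0.40396562, -0.72443612,  0.55857326,  1.3214373 ],
       [ 0.91462044,  0.33105218, -0.23210753, -0.32459264],
       [-0.01676982,  0.60464598,  0.79631778,  1.12178551],
       [ 0.        ,  0.        ,  0.        ,  1.        ]])} {'K': array([[429.13123806,   0.        , 321.93492791],
       [  0.        , 429.13123806, 241.29186498],
       [  0.        ,   0.        ,   1.        ]]), 'k1': -0.004921555555036915, 'tool_from_camera': array([[ 8.81810304e-04,  3.15148561e-01, -9.49041942e-01,
        -1.43640754e-01],
       [-3.20587225e-04,  9.49042351e-01,  3.15148399e-01,
         7.97126541e-02],
       [ 9.99999560e-01,  2.63496168e-05,  9.37907926e-04,
         1.08383710e-03],
       [ 0.00000000e+00,  0.00000000e+00,  0.00000000e+00,
         1.00000000e+00]])}
```

View pics/top.png

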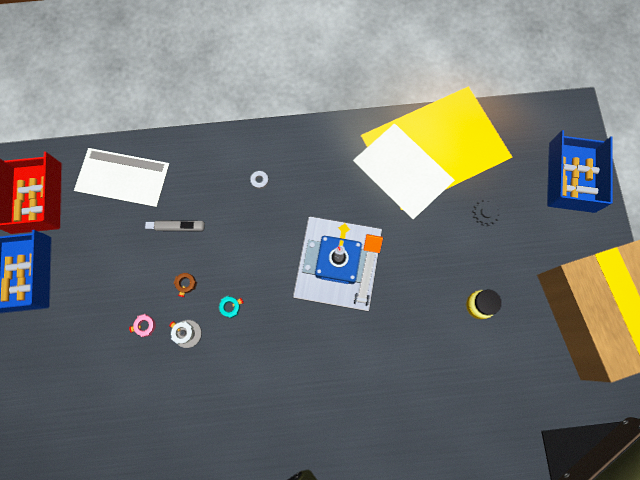

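View pics/scene.png

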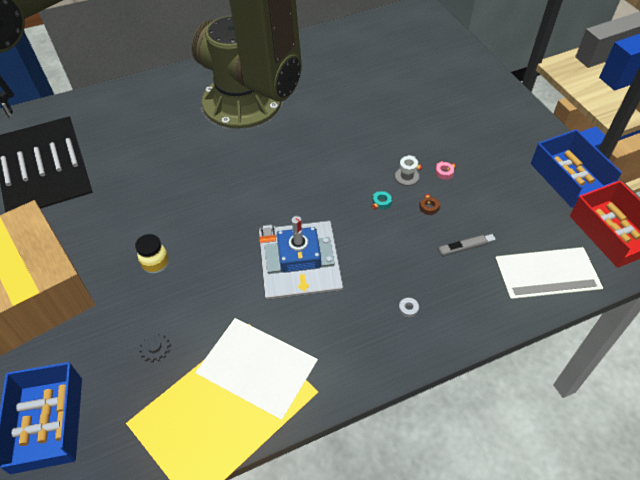

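The top view shows the gear unit with base corners (309,217), (382,227), (369,311), (294,298). The paddle is at (373,243), the collar on its peg at (181,332) with its red screw at (173,325), and the look-alikes nearby. I'll zoom in for better pixel positions.

```bash
python3 - <<'E'
from h import *
t=np.load("top.npy");s=np.load("scene.npy");c=cam("top");sc=cam("scene")
for n,p in zip("abcd",[(309,217),(382,227),(369,311),(294,298)]): print(n,atz(c,*p,0.012).round(4))
print("center",np.mean([atz(c,*p,0.012) for p in [(309,217),(382,227),(369,311),(294,298)]],0))
print("collar",atz(c,181,332,.054),atz(c,173,325,.045),"peg",atz(c,186,334,.006))
print("paddle",atz(c,373,243,.13))
for n,p in dict(knife=(175,226),jar=(485,303),bear=(259,179),spr=(486,213)).items(): print(n,atz(c,*p,.01).round(3))
z=lambda a,x,y,w,h,k:cv2.resize(a[y:y+h,x:x+w],None,fx=k,fy=k,interpolation=cv2.INTER_CUBIC)
A=z(t,285,205,100,110,4); B=z(s,250,205,100,100,4);C=z(t,150,305,80,50,5)
im=np.zeros((600,800,3),np.uint8); im[:440,:400]=A; im[:400,400:]=B
C=z(t,150,310,80,40,4); im[440:600,:320]=C; D=z(s,380,145,80,40,4); im[440:600,400:720]=D
save(im,"zoom.png")
E
```

```text
a [ 0.6835 -0.0097  0.012 ]
b [ 0.6424 -0.1729  0.012 ]
c [ 0.4568 -0.1195  0.012 ]
d [0.5025 0.0412 0.012 ]
center [ 0.57132909 -0.06522229  0.012     ]
collar [0.45165356 0.27977545 0.054     ] [0.46870265 0.2985003  0.045     ] peg [0.45008993 0.2823561  0.006     ]
paddle [ 0.58174271 -0.13360446  0.13      ]
knife [0.695 0.297 0.01 ]
jar [ 0.447 -0.377  0.01 ]
bear [0.788 0.098 0.01 ]
spr [ 0.651 -0.416  0.01 ]
```

View pics/zoom.png

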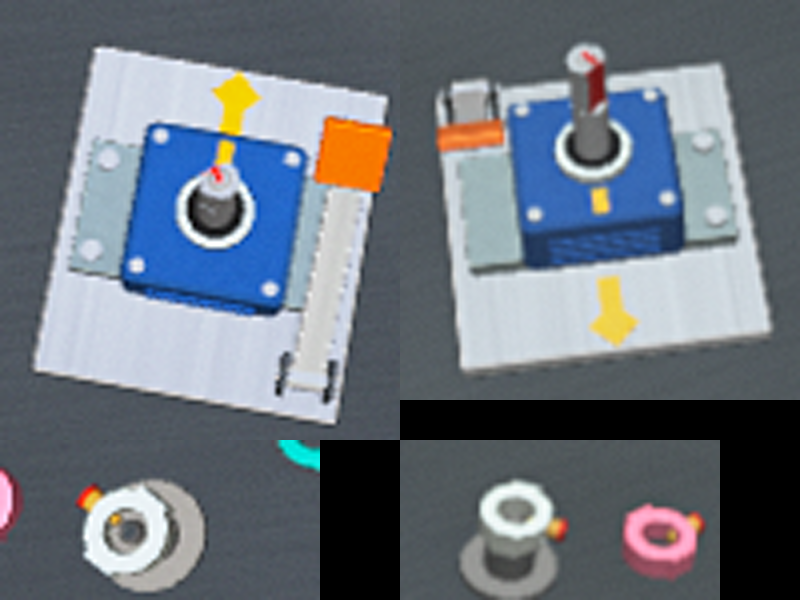

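```bash
python3 - <<'E'
from h import *
c=cam("top");sc=cam("scene");o=get_obs()
print(R.from_rotvec(o["eef_rot"]).as_matrix().round(3))
P=np.array([atz(c,*p,0.012) for p in [(309.25,216.75),(382,229.25),(369.25,310.75),(293.75,297.75)]])
M=np.array([[95,85],[95,-85],[-95,-85],[-95,85]])*1e-3
# rigid fit
a=P[:,:2]-P[:,:2].mean(0);w=(a[:,0]+1j*a[:,1])@np.conj(M[:,0]+1j*M[:,1]);yaw=np.angle(w)
print("gear",P[:,:2].mean(0),"yaw",np.degrees(yaw)); 
Rz=np.array([[np.cos(yaw),-np.sin(yaw)],[np.sin(yaw),np.cos(yaw)]]);print("fit res mm",(1e3*(M@Rz.T-a)).round(1).tolist())
g=P[:,:2].mean(0)
print("tip top",atz(c,339,250,.148),"tip scene",atz(sc,296.5,218.75,.148))
# scene corners
Q=np.array([atz(sc,250+u/4,205+v/4,.012) for u,v in [(464-400,369),(437-400,95),(721-400,64),(771-400,332)]]);print("scene corners",Q[:,:2].round(4).tolist(),Q.mean(0))
C=atz(c,182,332.5,.054);S=atz(c,172.75,324.5,.045);print("collar",C,S,"yaw",np.degrees(np.arctan2(*(S-C)[1::-1])),np.linalg.norm((S-C)[:2]))
C2=atz(sc,380+(515-400)/4,145+(508-440)/4,.054);S2=atz(sc,380+(560-400)/4,145+(528-440)/4,.045);print("collar sc",C2,S2,np.degrees(np.arctan2(*(S2-C2)[1::-1])))
h=g+Rz@[-.075,-.064]
for al in np.arange(.5,1,.05):
  L=.14;p=np.r_[g+Rz@[-.075+L*np.cos(al)-.005*np.sin(al),-.064],.034+L*np.sin(al)+.005*np.cos(al)];print(al.round(2),p.round(3),proj(c,p).round(1),proj(sc,p).round(1))
for x in (.105,.13):print("push",x,g+Rz@[-.075+x,-.068])
E
```

```text
[[-0.    -0.974 -0.225]
 [ 0.002 -0.225  0.974]
 [-1.     0.     0.002]]
gear [ 0.57042013 -0.06523308] yaw -16.04698278902199
fit res mm [[1.2, 0.5], [1.0, -1.0], [-1.7, -0.5], [-0.5, 1.0]]
tip top [ 0.57082481 -0.06272818  0.148     ] tip scene [ 0.57181619 -0.06411286  0.148     ]
scene corners [[0.6406, -0.1705], [0.4587, -0.1185], [0.5066, 0.042], [0.6876, -0.0104]] [ 0.57336592 -0.0643528   0.012     ]
collar [0.45040736 0.27774043 0.054     ] [0.46980133 0.2989898  0.045     ] yaw 47.6137702604237 0.02876910725044223
collar sc [0.44904129 0.2785973  0.054     ] [0.46807067 0.30026083 0.045     ] 48.70371701026143
0.5 [ 0.596 -0.139  0.106] [[373.8 238.5]] [[268.6 251.7]]
0.55 [ 0.593 -0.138  0.111] [[373.7 239.6]] [[268.2 248.6]]
0.6 [ 0.589 -0.137  0.117] [[373.7 240.8]] [[267.8 245.4]]
0.65 [ 0.585 -0.136  0.123] [[373.6 242.2]] [[267.4 242.1]]
0.7 [ 0.58  -0.135  0.128] [[373.5 243.8]] [[267.  238.8]]
0.75 [ 0.576 -0.133  0.133] [[373.4 245.5]] [[266.6 235.5]]
0.8 [ 0.571 -0.132  0.138] [[373.2 247.4]] [[266.2 232.2]]
0.85 [ 0.566 -0.131  0.142] [[373.  249.5]] [[265.8 228.8]]
0.9 [ 0.561 -0.129  0.147] [[372.8 251.7]] [[265.4 225.4]]
0.95 [ 0.555 -0.127  0.151] [[372.6 254.1]] [[265.  222.1]]
push 0.105 [ 0.58045425 -0.13887625]
push 0.13 [ 0.60448014 -0.14578688]
```

{"api": "drive_tool", "payload": {"moves": [[[0.0345, 0.0345, 0, 0, 0, 4.7], [0.0345, 0.0345, 0, 0, 0, 4.7], [0.0345, 0.0345, 0, 0, 0, 4.7], [0.0345, 0.0345, 0, 0, 0, 4.7], [0.0345, 0.0345, 0, 0, 0, 4.7], [0.0345, 0.0345, 0, 0, 0, 4.7], [0.0345, 0.0345, 0, 0, 0, 4.7], [0.0345, 0.0345, 0, 0, 0, 4.7], [0.0345, 0.0345, 0, 0, 0, 4.7], [0.0345, 0.0345, 0, 0, 0, 4.7], [0.0345, 0.0345, 0, 0, 0, 4.7], [0.0345, 0.0345, 0, 0, 0, 4.7], [0.0345, 0.0345, 0, 0, 0, 4.7]]], "gripper": -1}}

```text
time: 1.4
position: [0.5861, -0.1215, 0.224]
eef_rot: [-2.081, 0.256, 2.102]
force: [1.1, -0.5, 0.2]
opening: 0.0001
```

{"api": "drive_tool", "payload": {"moves": [[[0.001, -0.0155, -0.03, 0, 0, 0], [0, 0, -0.03, 0, 0, 0], [0, 0, -0.02, 0, 0, 0], [0, 0, 0, 0, 0, 0]]]}}

```text
time: 1.8
position: [0.5903, -0.1305, 0.1374]
eef_rot: [-2.082, 0.244, 2.113]
force: [-0.1, -0.7, -0.3]
opening: -0.0002
```

```bash
python3 - <<'E'
from h import *
o=get_obs();print(o["position"],o["force"],R.from_rotvec(o["eef_rot"]).as_matrix().round(3),o["q"])
w=get_image("wrist");np.save("w1.npy",w);save(w,"w1.png")
E
```

```text
[ 0.59030094 -0.13051272  0.13743764] [-0.12197923 -0.66834937 -0.26611349] [[-0.015 -0.23  -0.973]
 [ 0.003 -0.973  0.23 ]
 [-1.     0.001  0.015]] [ 0.11093496  0.07514855 -0.04786526 -0.0041684  -1.46200766 -0.3428876 ]
```

View pics/w1.png

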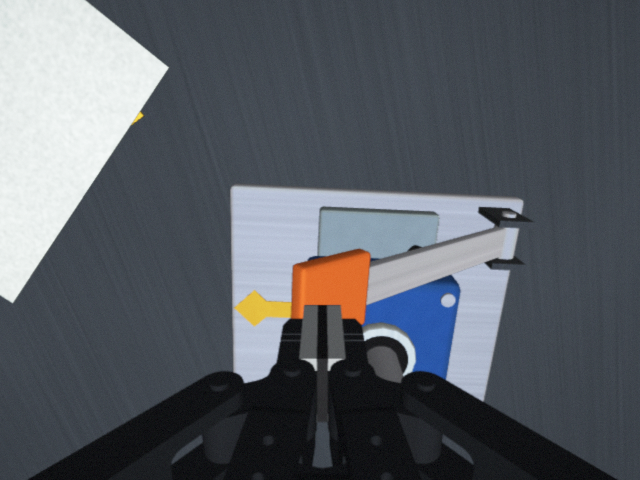

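The paddle is at (330,285), with the fingertips at (322,320) near its inner edge. I'll shift outward by about 9 mm and then press down.

{"api": "drive_tool", "payload": {"moves": [[[-0.002, -0.01, 0.008, 0, 0, 0], [0, 0, 0, 0, 0, 0], [0, 0, -0.015, 0, 0, 0], [0.002, -0.0005, -0.015, 0, 0, 0], [0.003, -0.001, -0.015, 0, 0, 0], [0.003, -0.001, -0.015, 0, 0, 0], [0.003, -0.001, -0.015, 0, 0, 0], [0.003, -0.001, -0.012, 0, 0, 0], [0, 0, 0, 0, 0, 0]]]}}

```text
time: 2.75
position: [0.6041, -0.1474, 0.0571]
eef_rot: [-2.089, 0.245, 2.106]
force: [-0.4, 0.0, -0.1]
opening: -0.0
```

{"api": "drive_tool", "payload": {"moves": [[[0.001, 0.002, -0.01, 0, 0, 0], [0.001, 0, -0.006, 0, 0, 0], [0, 0, -0.004, 0, 0, 0], [0, 0, -0.003, 0, 0, 0], [0, 0, -0.003, 0, 0, 0], [0, 0, -0.002, 0, 0, 0]]]}}

```text
time: 3.35
position: [0.6077, -0.1457, 0.0391]
eef_rot: [-2.098, 0.246, 2.104]
force: [-2.5, 0.4, 4.2]
opening: -0.0
```

{"api": "drive_tool", "payload": {"moves": [[[0, 0, -0.003, 0, 0, 0], [0, 0, -0.003, 0, 0, 0], [0, 0, -0.003, 0, 0, 0]]]}}

```text
time: 3.65
position: [0.608, -0.1458, 0.0389]
eef_rot: [-2.103, 0.247, 2.103]
force: [-8.2, 3.0, 13.0]
opening: -0.0001
```

{"api": "drive_tool", "payload": {"moves": [[[0, 0, 0.03, 0, 0, 0], [0, 0, 0.04, 0, 0, 0], [0, 0, 0.04, 0, 0, 0], [-0.01, 0.02, 0.04, 0, 0, 0], [-0.013, 0.03, 0.04, 0, 0, 0], [-0.013, 0.03, 0.005, 0, 0, 0], [0, 0, 0, 0, 0, 0], [0, 0, 0, 0, 0, 0]]], "gripper": 1}}

```text
time: 4.45
position: [0.5697, -0.0642, 0.2425]
eef_rot: [-2.107, 0.244, 2.095]
force: [-0.4, -0.6, -0.2]
opening: 0.085
```

```bash
cat > look.py <<'E'
import sys,json
from h import *
o=get_obs();w=get_image("wrist");n=sys.argv[1]
np.save(n+".npy",w);json.dump({k:np.array(o[k]).tolist() for k in("position","eef_rot")},open(n+".json","w"))
x,y,ww,hh,k=map(int,sys.argv[2:7])
c=cv2.resize(w[y:y+hh,x:x+ww],None,fx=k,fy=k,interpolation=cv2.INTER_CUBIC);save(c,n+".png")
print(o["position"],o["force"],o["q"],R.from_rotvec(o["eef_rot"]).as_matrix().round(3))
E
python3 look.py w2 200 150 250 250 2
python3 - <<'E'
from h import *
o=get_obs();c=cam("wrist",o);print("tip pred",proj(c,[.5715,-.064,.148]))
E
```

```text
[ 0.56965113 -0.0641588   0.24247585] [-0.40906614 -0.5565022  -0.19879481] [ 0.2403501  -0.03454569  0.02879929  0.00409435 -1.62960586 -0.4691633 ] [[ 0.005 -0.227 -0.974]
 [-0.003 -0.974  0.227]
 [-1.     0.002 -0.006]]
tip pred [[321.15529876 243.87199402]]
```

View pics/w2.png

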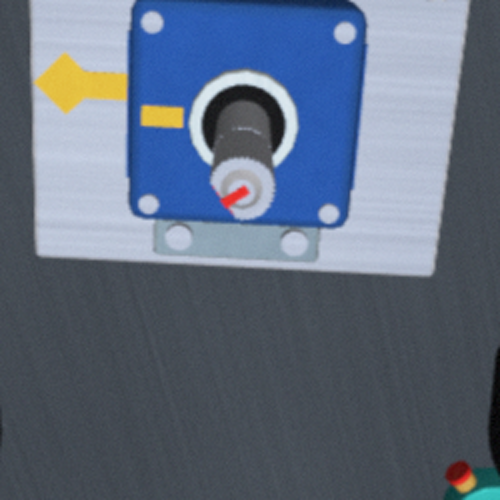

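The shaft tip is at zoom (243,188), matching the prediction within 1 px. The red line runs from (248,188) to (222,204).

```bash
python3 - <<'E'
from h import *
import json
o=json.load(open("w2.json"));c=cam("wrist",o);f=lambda u,v,z:atz(c,200+u/2,150+v/2,z)
d=f(222,204,.148)-f(248,188,.148);print("flat dir",np.degrees(np.arctan2(d[1],d[0])))
d=f(222,204,.148)-f(243,188,.148);print("flat dir via centre",np.degrees(np.arctan2(d[1],d[0])))
d=f(37,256,.012)-f(434,276,.012);print("gear yaw plate",np.degrees(np.arctan2(d[1],d[0])),np.linalg.norm(d))
d=f(148,204,.062)-f(329,214,.062);print("gear yaw bolts",np.degrees(np.arctan2(d[1],d[0])))
d=f(152,22,.062)-f(345,33,.062);print("gear yaw bolts2",np.degrees(np.arctan2(d[1],d[0])))
print("bolt centre",np.mean([f(148,204,.064),f(329,214,.064),f(152,22,.064),f(345,33,.064)],0),"tip",f(243,188,.148))
w=np.load("w2.npy")[150:400,200:450];hsv=cv2.cvtColor(w,cv2.COLOR_RGB2HSV)
m=((hsv[...,0]<8)|(hsv[...,0]>172))&(hsv[...,1]>120)&(hsv[...,2]>80);m[120:,:]=0
ys,xs=np.nonzero(m);print(len(xs),list(zip(xs,ys))[:30])
P=np.array([atz(c,200+a,150+b,.148)[:2] for a,b in zip(xs,ys)]);print(P.mean(0)); u,s,vt=np.linalg.svd(P-P.mean(0));print(s,np.degrees(np.arctan2(vt[0,1],vt[0,0])))
E
```

```text
flat dir 19.968148634373982
flat dir via centre 25.72112745434414
gear yaw plate -16.10333310900339 0.18857548383081682
gear yaw bolts -16.360799605919233
gear yaw bolts2 -16.328376705636593
bolt centre [ 0.57212805 -0.06269631  0.064     ] tip [ 0.57140556 -0.06361454  0.148     ]
66 [(np.int64(121), np.int64(93)), (np.int64(122), np.int64(93)), (np.int64(119), np.int64(94)), (np.int64(120), np.int64(94)), (np.int64(121), np.int64(94)), (np.int64(122), np.int64(94)), (np.int64(118), np.int64(95)), (np.int64(119), np.int64(95)), (np.int64(120), np.int64(95)), (np.int64(121), np.int64(95)), (np.int64(122), np.int64(95)), (np.int64(123), np.int64(95)), (np.int64(116), np.int64(96)), (np.int64(117), np.int64(96)), (np.int64(118), np.int64(96)), (np.int64(119), np.int64(96)), (np.int64(120), np.int64(96)), (np.int64(121), np.int64(96)), (np.int64(122), np.int64(96)), (np.int64(123), np.int64(96)), (np.int64(114), np.int64(97)), (np.int64(115), np.int64(97)), (np.int64(116), np.int64(97)), (np.int64(117), np.int64(97)), (np.int64(118), np.int64(97)), (np.int64(119), np.int64(97)), (np.int64(120), np.int64(97)), (np.int64(121), np.int64(97)), (np.int64(122), np.int64(97)), (np.int64(113), np.int64(98))]
[ 0.57461489 -0.06182768]
[0.01944837 0.00685874] 22.728281154573533
```

{"api": "drive_tool", "payload": {"moves": [[[0, 0, 0, 0, 0, 7], [0, 0, -0.01, 0, 0, 7], [0, 0, -0.02, 0, 0, 7], [0, 0, -0.02, 0, 0, 7], [0, 0, -0.02, 0, 0, 7], [0, 0, -0.02, 0, 0, 0], [0, 0, -0.02, 0, 0, 0], [0, 0, -0.02, 0, 0, 0], [0, 0, 0, 0, 0, 0]]]}}

```text
time: 5.4
position: [0.5678, -0.0719, 0.0978]
eef_rot: [1.995, 0.404, -2.011]
force: [-1.4, -0.1, 0.5]
opening: 0.0857
```

```bash
cat > st.py <<'E'
from h import *
o=get_obs();m=R.from_rotvec(o["eef_rot"]).as_matrix()
print("t",o["time"],"p",o["position"].round(4),"psi",np.degrees(np.arctan2(m[1,2],m[0,2]))%360,"xtool",m[:,0].round(3),"f",o["force"].round(1),"open",o["opening"],"q6",o["q"][5],"mom",o["moment"].round(2))
E
python3 st.py
```

```text
t 5.4 p [ 0.5678 -0.0719  0.0978] psi 202.8019988160242 xtool [-0.008 -0.002 -1.   ] f [-1.4 -0.1  0.5] open 0.08568873213115034 q6 0.1736778536470824 mom [ 0.06  0.04 -0.01]
```

{"api": "drive_tool", "payload": {"moves": [[[0.0021, 0.0076, 0.012, 0, 0, -1], [0, 0, 0, 0, 0, 0]]]}}

```text
time: 5.6
position: [0.5702, -0.0653, 0.1111]
eef_rot: [2.005, 0.383, -2.024]
force: [0.2, 0.4, -0.1]
opening: 0.0854
```

```bash
python3 st.py
```

```text
t 5.6 p [ 0.5702 -0.0653  0.1111] psi 201.61547688017097 xtool [-0.009 -0.003 -1.   ] f [ 0.2  0.4 -0.1] open 0.08538254295306141 q6 0.1412173656735915 mom [-0.04 -0.1  -0.01]
```

{"api": "drive_tool", "payload": {"moves": [[[0, 0.001, 0, 0, 0, 0], [0, 0, 0, 0, 0, 0], [0, 0, 0, 0, 0, 0], [0, 0, 0, 0, 0, 0], [0, 0, 0, 0, 0, 0], [0, 0, 0, 0, 0, 0], [0, 0, 0, 0, 0, 0]]], "gripper": -1, "newtons": 30}}

```text
time: 6.3
position: [0.5696, -0.0648, 0.1152]
eef_rot: [2.005, 0.382, -2.024]
force: [0.2, -0.5, -0.2]
opening: 0.0154
```

```bash
python3 st.py
```

```text
t 6.3 p [ 0.5696 -0.0648  0.1152] psi 201.5955482610966 xtool [-0.008 -0.004 -1.   ] f [ 0.2 -0.5 -0.2] open 0.015426181641521507 q6 0.13905771842088385 mom [ 0.12 -0.18 -0.11]
```

{"api": "drive_tool", "payload": {"moves": [[[0, 0.0002, 0, 0, 0, -7], [0, 0.0002, 0, 0, 0, -7], [0, 0.0002, 0, 0, 0, -7], [0, 0.0002, 0, 0, 0, -7], [0, 0.0002, 0, 0, 0, -7], [0, 0, 0, 0, 0, -2], [0, 0, 0, 0, 0, 0]]]}}

```text
time: 7.0
position: [0.5696, -0.0636, 0.1153]
eef_rot: [-2.054, 0.304, 2.073]
force: [-0.6, 0.6, -0.2]
opening: 0.0159
```

```bash
python3 st.py
```

```text
t 7.0 p [ 0.5696 -0.0636  0.1153] psi 163.22613995024844 xtool [-0.009  0.002 -1.   ] f [-0.6  0.6 -0.2] open 0.01591178210224399 q6 -0.5282309590810359 mom [-0.09  0.02  0.03]
```

{"api": "drive_tool", "payload": {"moves": [[[0, 0, 0, 0, 0, 0], [0, 0, 0, 0, 0, 0], [0, 0, 0, 0, 0, 0], [0, 0, 0, 0, 0, 0], [0, 0, 0.03, 0, 0, 0], [0, 0, 0.045, 0, 0, 0], [0, 0, 0.045, 0, 0, 0], [0, 0, 0.02, 0, 0, 0], [0, 0, 0, 0, 0, 0]]], "gripper": 1}}

```text
time: 7.9
position: [0.5674, -0.0641, 0.2585]
eef_rot: [-2.053, 0.301, 2.08]
force: [0.8, 0.1, 0.2]
opening: 0.0851
```

```bash
python3 st.py; python3 look.py w3 200 150 250 250 3 >/dev/null; python3 - <<'E'
from h import *
import json
o=json.load(open("w3.json"));c=cam("wrist",o);w=np.load("w3.npy")
print("pred",proj(c,[.5714,-.0638,.148]))
hsv=cv2.cvtColor(w,cv2.COLOR_RGB2HSV);m=((hsv[...,0]<8)|(hsv[...,0]>172))&(hsv[...,1]>120)&(hsv[...,2]>80)
m[:,:260]=0;m[:,380:]=0;m[:200]=0;m[300:]=0
ys,xs=np.nonzero(m);P=np.array([atz(c,a,b,.148)[:2] for a,b in zip(xs,ys)]);print(len(xs),P.mean(0));u,s,vt=np.linalg.svd(P-P.mean(0));print(s,np.degrees(np.arctan2(vt[0,1],vt[0,0])))
d=P.mean(0)-[.5714,-.0638];print(np.degrees(np.arctan2(d[1],d[0])))
E
```

```text
t 7.9 p [ 0.5674 -0.0641  0.2585] psi 163.46068958338302 xtool [-0.013  0.001 -1.   ] f [0.8 0.1 0.2] open 0.08511096737935066 q6 -0.5252884394666817 mom [ 0.02 -0.05 -0.04]
pred [[314.71786385 236.57686596]]
57 [ 0.57482647 -0.06337094]
[0.01776353 0.00622059] 167.13542344196588
7.137399132683565
```

View pics/w3.png

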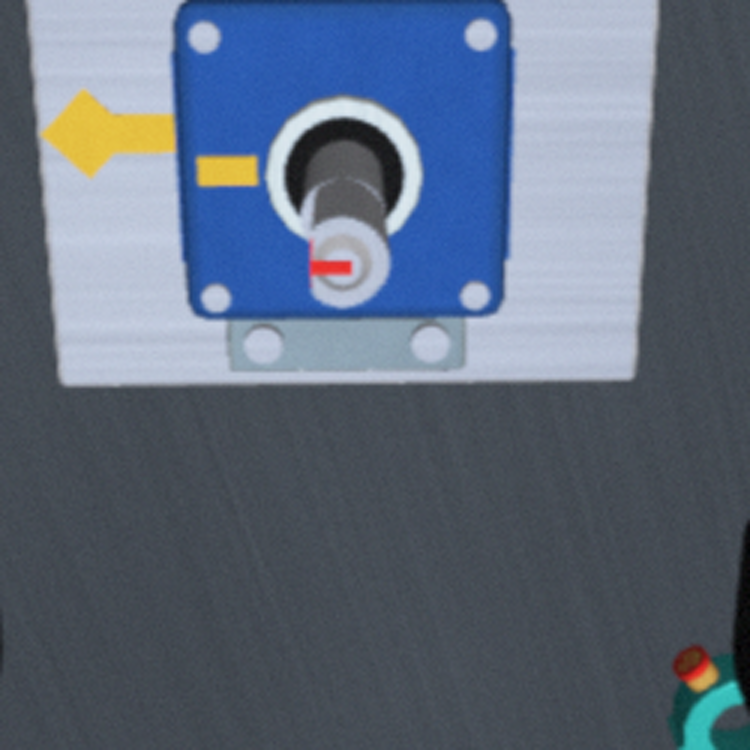

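The red line is level with the arrow, so the shaft is aligned. The tip at zoom (345,262) matches the prediction. Next is the collar.

{"api": "drive_tool", "payload": {"moves": [[[-0.015, 0.043, 0, 0, 0, -3.2], [-0.015, 0.043, 0, 0, 0, -3.2], [-0.015, 0.043, 0, 0, 0, -3.2], [-0.015, 0.043, 0, 0, 0, -3.2], [-0.015, 0.043, 0, 0, 0, -3.2], [-0.015, 0.043, 0, 0, 0, -3.2], [-0.015, 0.043, 0, 0, 0, -3.2], [-0.013, 0.041, 0, 0, 0, -3], [0, 0, -0.03, 0, 0, 0], [0, 0, -0.03, 0, 0, 0], [0, 0, 0, 0, 0, 0]]]}}

```text
time: 9.05
position: [0.4361, 0.2886, 0.1759]
eef_rot: [-1.755, 0.715, 1.817]
force: [0.3, -0.1, -0.7]
opening: 0.0853
```

```bash
python3 st.py
```

```text
t 9.05 p [0.4361 0.2886 0.1759] psi 136.95286168641564 xtool [-0.034  0.001 -0.999] f [ 0.3 -0.1 -0.7] open 0.08530017518767784 q6 -1.6993990631655773 mom [-0.07 -0.05 -0.04]
```

{"api": "drive_tool", "payload": {"moves": [[[0.0135, -0.0106, 0, 0, -1.95, 1.2], [0, 0, 0, 0, 0, 0]]]}}

```text
time: 9.25
position: [0.4495, 0.277, 0.1751]
eef_rot: [-1.798, 0.689, 1.798]
force: [0.0, 0.9, 0.5]
opening: 0.0856
```

```bash
python3 st.py; python3 look.py w4 200 150 250 250 3 >/dev/null;python3 - <<'E'
from h import *
import json
o=json.load(open("w4.json"));c=cam("wrist",o);print((proj(c,[[.4498,.278,.054],[.4498,.278,.0],[.4498+.031*.667,.278+.031*.745,.045]])-[200,150])*3)
E
```

```text
t 9.25 p [0.4495 0.277  0.1751] psi 138.23561877042738 xtool [-0.001 -0.003 -1.   ] f [0.  0.9 0.5] open 0.0856136555665356 q6 -1.6628281729190784 mom [0.01 0.04 0.02]
[[368.79155894 242.21600379]
 [368.72641104 181.04041155]
 [368.55066174 360.50270902]]
```

View pics/w4.png

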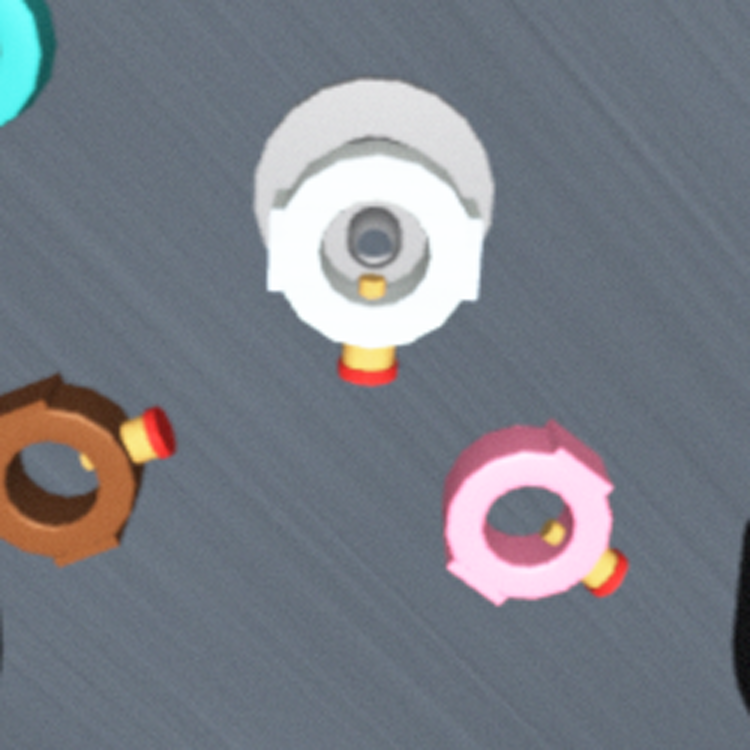

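```bash
python3 - <<'E'
from h import *
import json
o=json.load(open("w4.json"));c=cam("wrist",o);f=lambda u,v,z:atz(c,200+u/3,150+v/3,z)
C=f(374.5,250,.054);print("collar",C,"bore",f(375,253,.054),"foot",f(374,192,.006))
a=f(374.5,250,.054);H=f(368,376,.045);d=H-a;print("yaw head",np.degrees(np.arctan2(d[1],d[0])),np.linalg.norm(d[:2]))
for p,q in [((270,208),(267,292)),((483,218),(478,300))]:
  d=f(*q,.054)-f(*p,.054);print("flat",np.degrees(np.arctan2(d[1],d[0])),np.linalg.norm(d))
E
```

```text
collar [0.45004804 0.28012404 0.054     ] bore [0.45041719 0.28070098 0.054     ] foot [0.44969567 0.27986593 0.006     ]
yaw head 45.82129931433768 0.033114635408965636
flat 44.91415469256379 0.01895823996628716
flat 46.477876807406304 0.018562969010512687
```

{"api": "drive_tool", "payload": {"moves": [[[0.0006, 0.0031, 0, 0, 0, -2.4], [0, 0, -0.025, 0, 0, 0], [0, 0, -0.025, 0, 0, 0], [0, 0, -0.025, 0, 0, 0], [0, 0, 0, 0, 0, 0]]]}}

```text
time: 9.8
position: [0.4508, 0.282, 0.1041]
eef_rot: [-1.762, 0.719, 1.765]
force: [-0.6, -1.1, -0.5]
opening: 0.085
```

```bash
python3 st.py
```

```text
t 9.8 p [0.4508 0.282  0.1041] psi 135.3963778368344 xtool [ 0.     0.005 -1.   ] f [-0.6 -1.1 -0.5] open 0.08499905011241878 q6 -1.7137933964820082 mom [-0.08  0.06  0.05]
```

{"api": "drive_tool", "payload": {"moves": [[[-0.0007, -0.0019, -0.02, -0.3, 0, 0.4], [0, 0, -0.02, 0, 0, 0], [0, 0, -0.02, 0, 0, 0], [0, 0, -0.014, 0, 0, 0], [0, 0, 0, 0, 0, 0]]]}}

```text
time: 10.3
position: [0.4535, 0.2829, 0.0378]
eef_rot: [-1.77, 0.711, 1.76]
force: [0.2, -0.4, -1.0]
opening: 0.0856
```

```bash
python3 st.py
```

```text
t 10.3 p [0.4535 0.2829 0.0378] psi 135.6800204069304 xtool [ 0.008  0.006 -1.   ] f [ 0.2 -0.4 -1. ] open 0.08556413102661456 q6 -1.7106754275365306 mom [-0.01  0.04  0.03]
```

{"api": "drive_tool", "payload": {"moves": [[[-0.003, -0.0025, -0.007, -0.3, 0.45, 0], [-0.0005, -0.0005, -0.007, 0, 0, 0], [0, 0, 0, 0, 0, 0]]]}}

```text
time: 10.6
position: [0.4511, 0.281, 0.0264]
eef_rot: [-1.768, 0.716, 1.765]
force: [-0.3, 0.3, 0.5]
opening: 0.0856
```

```bash
python3 st.py
```

```text
t 10.6 p [0.4511 0.281  0.0264] psi 135.67832110546567 xtool [ 0.003  0.003 -1.   ] f [-0.3  0.3  0.5] open 0.08555560196815566 q6 -1.7096245066479874 mom [-0.05 -0.03  0.07]
```

{"api": "drive_tool", "payload": {"moves": [[[-0.0005, -0.0005, -0.003, 0, 0, 0], [0, 0, 0, 0, 0, 0], [0, 0, 0, 0, 0, 0], [0, 0, 0, 0, 0, 0], [0, 0, 0, 0, 0, 0], [0, 0, 0, 0, 0, 0], [0, 0, 0, 0, 0, 0]]], "gripper": -1, "newtons": 50}}

```text
time: 11.3
position: [0.4511, 0.2809, 0.0246]
eef_rot: [-1.768, 0.714, 1.764]
force: [0.1, -0.7, -0.8]
opening: 0.0443
```

```bash
python3 st.py
```

```text
t 11.3 p [0.4511 0.2809 0.0246] psi 135.68438384282243 xtool [ 0.004  0.004 -1.   ] f [ 0.1 -0.7 -0.8] open 0.044333072323698715 q6 -1.7099715307353112 mom [0.02 0.06 0.01]
```

{"api": "drive_tool", "payload": {"moves": [[[0, 0, 0.01, 0, 0, 0], [0, 0, 0.03, 0, 0, 0], [0, 0, 0.045, 0, 0, 0], [0, 0, 0.045, 0, 0, 0], [0, 0, 0.04, 0, 0, 0], [0.0135, -0.039, 0, 0, 0, -7], [0.0135, -0.039, 0, 0, 0, -7], [0.0135, -0.039, 0, 0, 0, -7], [0.0135, -0.039, 0, 0, 0, -7], [0.0135, -0.039, 0, 0, 0, -7], [0.0135, -0.039, 0, 0, 0, -7], [0.0135, -0.039, 0, 0, 0, -7], [0.013, -0.036, 0, 0, 0, -7], [0.013, -0.036, 0, 0, 0, -6], [0, 0, 0, 0, 0, 0]]]}}

```text
time: 12.8
position: [0.5711, -0.0807, 0.2117]
eef_rot: [-0.971, 1.337, 0.957]
force: [-1.4, -0.2, -1.8]
opening: 0.0439
```

```bash
python3 st.py
```

```text
t 12.8 p [ 0.5711 -0.0807  0.2117] psi 71.30798605393856 xtool [ 0.012 -0.002 -1.   ] f [-1.4 -0.2 -1.8] open 0.043919080561812984 q6 -2.1071820209213783 mom [0.04 0.12 0.02]
```

{"api": "drive_tool", "payload": {"moves": [[[0.0003, 0.0165, -0.02, 0.1, 0.7, 2.3], [0, 0, 0, 0, 0, 0], [0, 0, 0, 0, 0, 0]]]}}

```text
time: 13.1
position: [0.5711, -0.0635, 0.1913]
eef_rot: [-0.997, 1.331, 0.999]
force: [-0.3, -0.2, 0.0]
opening: 0.0444
```

```bash
python3 st.py; python3 look.py w5 220 230 200 200 3 >/dev/null;python3 - <<'E'
from h import *
import json
o=json.load(open("w5.json"));c=cam("wrist",o);p=np.array(o["position"]);print((proj(c,[[.5714,-.0638,.148],p+[0,0,.0294],p+[0,0,.0114]])-[220,230])*3)
E
```

```text
t 13.1 p [ 0.5711 -0.0635  0.1913] psi 73.74040537523716 xtool [-0.001  0.    -1.   ] f [-0.3 -0.2  0. ] open 0.04435551851321915 q6 -2.0923905947692534 mom [ 0.02 -0.03 -0.01]
[[295.99798202 146.02791645]
 [292.34780052 420.66727634]
 [293.9314699  328.63511761]]
```

View pics/w5.png

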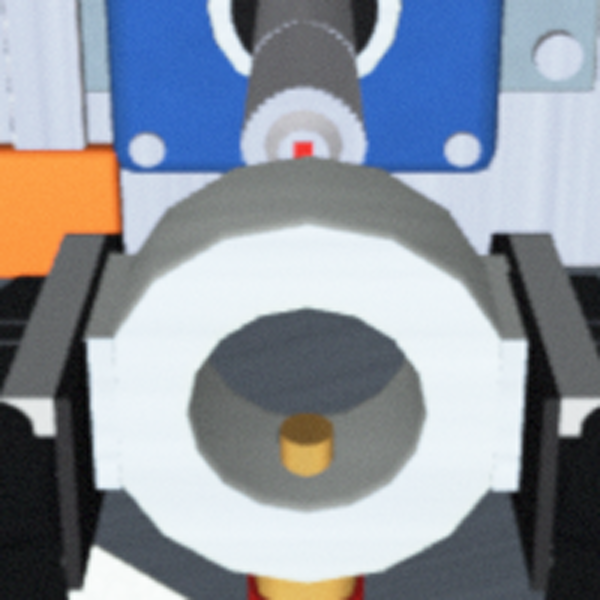

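The collar is held centred in the jaws with bore centre at zoom (308,410). The shaft tip is at (304,147), with the red mark at (303,150). I'll fit both to get the relative offset.

```bash
python3 - <<'E'
from h import *
import json
from scipy.optimize import least_squares
o=json.load(open("w5.json"));c=cam("wrist",o);p=np.array(o["position"]);yaw=np.radians(-16.3)
ex=np.array([np.cos(yaw),np.sin(yaw),0]);ey=np.array([-np.sin(yaw),np.cos(yaw),0]);t=np.linspace(0,2*np.pi,361)[:,None]
def circ(C,r): return (proj(c,C+r*(np.cos(t)*ex+np.sin(t)*ey))-[220,230])*3
def ext(C,r): q=circ(C,r);return np.r_[q.min(0),q.max(0)]
def fc(s):
    C=p+s[0]*ex+s[1]*ey+[0,0,.0294+s[2]]
    a=ext(C,.012);b=ext(C,.022)
    fl=(proj(c,C+np.array([[-1],[1]])*.0225*ey)-[220,230])*3
    return np.r_[a-[189,308,427,511],b[[1,3]]-[224,582],fl[:,0]-[90,524]]
r=least_squares(fc,[0,0,0]);print("collar off TCP (gx,gy,z) mm",r.x*1e3,r.fun.round(1))
r=least_squares(lambda s:fc([*s,0])[:6],[0,0]);print("z fixed",r.x*1e3,r.fun.round(1))
def fs(s):
    C=np.array([.5714,-.0638,.148])+s[0]*ex+s[1]*ey+[0,0,s[2]]
    return (ext(C,.010)-[242,87,367,0])[:3]
r=least_squares(fs,[0,0,0]);print("shaft off",r.x*1e3,r.fun)
r=least_squares(lambda s:fs([*s,0]),[0,0]);print("z fixed",r.x*1e3,r.fun)
d=p-[.5714,-.0638,.148];print("TCP-shaft prior",d@ex*1e3,d@ey*1e3)
E
```

```text
collar off TCP (gx,gy,z) mm [-1.03364497  1.57338584  0.05894255] [ 2.7  2.5 -3.7 -2.1 -3.3  3.1  0.4  0.6]
z fixed [-0.99470022  1.62539838] [ 3.2  2.5 -3.2 -2.2 -3.2  3. ]
shaft off [ 1.15806348  1.3358746  -2.89803484] [-1.13686838e-13 -3.41060513e-13  1.13686838e-13]
z fixed [0.06898681 1.33974564] [-0.95311178  0.03114081  0.95304441]
TCP-shaft prior -0.34294787839543295 0.1757388261958428
```

{"api": "drive_tool", "payload": {"moves": [[[0.0012, -0.001, -0.012, 0, 0, 0], [0, 0, -0.015, 0, 0, 0], [0, 0, -0.012, 0, 0, 0], [0, 0, 0, 0, 0, 0]]]}}

```text
time: 13.55
position: [0.5715, -0.0626, 0.1482]
eef_rot: [-0.998, 1.33, 1.002]
force: [-0.5, 0.5, -0.0]
opening: 0.0445
```

```bash
python3 st.py
```

```text
t 13.55 p [ 0.5715 -0.0626  0.1482] psi 73.92275257112533 xtool [-0.002  0.002 -1.   ] f [-0.5  0.5 -0. ] open 0.04445540114608698 q6 -2.089638685634009 mom [-0.01  0.    0.02]
```

{"api": "drive_tool", "payload": {"moves": [[[0.0008, -0.0018, -0.003, 0, 0, -0.2], [0, 0, 0, 0, 0, 0]]]}}

```text
time: 13.75
position: [0.5722, -0.0647, 0.1445]
eef_rot: [-0.995, 1.332, 1.0]
force: [0.9, 1.2, -1.6]
opening: 0.0443
```

```bash
python3 st.py; python3 look.py w6 220 230 200 200 3 >/dev/null
```

```text
t 13.75 p [ 0.5722 -0.0647  0.1445] psi 73.71260025554727 xtool [-0.003  0.001 -1.   ] f [ 0.9  1.2 -1.6] open 0.04432214413728323 q6 -2.089542328370111 mom [-0.03  0.01 -0.02]
```

View pics/w6.png

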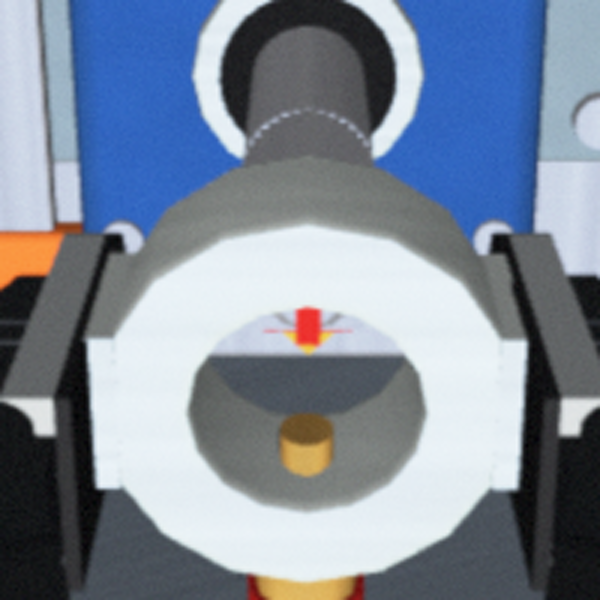

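Laterally, the flat edge (264–352 at row 331, centre 308) lines up with the screw (307). I'll check along the arrow numerically.

```bash
python3 - <<'E'
from h import *
import json
o=json.load(open("w6.json"));c=cam("wrist",o);p=np.array(o["position"]);y=np.radians(-16.3)
ex=np.array([np.cos(y),np.sin(y),0]);ey=np.array([-ex[1],ex[0],0])
F=atz(c,220+308/3,230+331/3,.148)-p;T=atz(c,220+306/3,230+444/3,p[2]+.0204+.003)-p
print("flat edge rel TCP",F@ex*1e3,F@ey*1e3,"screw tip top rel",T@ex*1e3,T@ey*1e3)
E
```

```text
flat edge rel TCP 5.119466550038145 1.6606174371168754 screw tip top rel 7.25334927024302 1.4145204915704792
```

{"api": "drive_tool", "payload": {"moves": [[[-0.0002, 0.0, -0.003, 0, 0, 0], [0, -0.0002, -0.003, 0, 0, 0], [0, -0.0002, -0.003, 0, 0, 0], [0, 0, 0, 0, 0, 0]]]}}

```text
time: 14.2
position: [0.5729, -0.0652, 0.1367]
eef_rot: [-0.996, 1.33, 0.998]
force: [-0.4, -0.1, -1.4]
opening: 0.0443
```

```bash
python3 st.py
```

```text
t 14.2 p [ 0.5729 -0.0652  0.1367] psi 73.70186815906202 xtool [ 0.     0.001 -1.   ] f [-0.4 -0.1 -1.4] open 0.0442941407371745 q6 -2.0888596872505576 mom [-0.04 -0.01  0.03]
```

{"api": "drive_tool", "payload": {"moves": [[[-0.0008, 0.0006, 0, 0, 0, 0], [0, 0, -0.003, 0, 0, 0], [0, 0, -0.003, 0, 0, 0], [0, 0, 0, 0, 0, 0]]]}}

```text
time: 14.6
position: [0.572, -0.0646, 0.1305]
eef_rot: [-0.997, 1.329, 0.997]
force: [0.9, 0.9, -0.5]
opening: 0.0437
```

```bash
python3 st.py
```

```text
t 14.6 p [ 0.572  -0.0646  0.1305] psi 73.70167304313847 xtool [ 0.001  0.001 -1.   ] f [ 0.9  0.9 -0.5] open 0.043745699477335885 q6 -2.0904173927046448 mom [-0.   -0.05  0.06]
```

{"api": "drive_tool", "payload": {"moves": [[[0, 0, -0.003, 0, 0, 0], [0, 0, -0.003, 0, 0, 0], [0, 0, 0, 0, 0, 0]]]}}

```text
time: 14.9
position: [0.572, -0.0646, 0.1238]
eef_rot: [-0.997, 1.329, 0.998]
force: [0.0, -0.0, -0.1]
opening: 0.0441
```

```bash
python3 st.py
```

```text
t 14.9 p [ 0.572  -0.0646  0.1238] psi 73.70571719004484 xtool [ 0.     0.001 -1.   ] f [ 0.  -0.  -0.1] open 0.044133264321517006 q6 -2.0903730061447687 mom [ 0.04 -0.01 -0.01]
```

Passed the tip with no contact. I'll continue down to TCP z ≈ 0.1076.

{"api": "drive_tool", "payload": {"moves": [[[0, 0, -0.004, 0, 0, 0], [0, 0, -0.004, 0, 0, 0], [0, 0, -0.004, 0, 0, 0], [0, 0, -0.003, 0, 0, 0], [0, 0, 0, 0, 0, 0]]]}}

```text
time: 15.4
position: [0.5718, -0.0646, 0.1071]
eef_rot: [-0.996, 1.33, 0.998]
force: [-0.2, -0.9, -0.9]
opening: 0.0442
```

```bash
python3 st.py
```

```text
t 15.4 p [ 0.5718 -0.0646  0.1071] psi 73.70122124364286 xtool [-0.     0.001 -1.   ] f [-0.2 -0.9 -0.9] open 0.04418927405347968 q6 -2.090353020465149 mom [-0.01  0.07 -0.04]
```

{"api": "drive_tool", "payload": {"moves": [[[-0.0006, 0.0002, 0, 0, 0, 0], [-0.0006, 0.0002, 0, 0, 0, 0], [0, 0, 0, 0, 0, 0]]]}}

```text
time: 15.7
position: [0.5718, -0.0644, 0.1074]
eef_rot: [-0.998, 1.328, 0.996]
force: [1.0, -0.3, -1.0]
opening: 0.0443
```

```bash
python3 st.py
```

```text
t 15.7 p [ 0.5718 -0.0644  0.1074] psi 73.69705059659596 xtool [ 0.003  0.001 -1.   ] f [ 1.  -0.3 -1. ] open 0.04427036962274129 q6 -2.0916985804891746 mom [-0.06 -0.29 -0.04]
```

{"api": "drive_tool", "payload": {"moves": [[[-0.001, 0.0003, 0, 0, 0, 0], [-0.001, 0.0003, 0, 0, 0, 0]]]}}

```text
time: 15.9
position: [0.5716, -0.0643, 0.1076]
eef_rot: [-1.0, 1.324, 0.992]
force: [9.1, -3.5, -6.2]
opening: 0.0442
```

```bash
python3 st.py
```

```text
t 15.9 p [ 0.5716 -0.0643  0.1076] psi 73.67071388770673 xtool [ 0.008 -0.    -1.   ] f [ 9.1 -3.5 -6.2] open 0.044160128267240126 q6 -2.0938018115995987 mom [-1.27 -2.82  0.02]
```

```bash
python3 look.py w7 220 230 200 200 3 >/dev/null; python3 st.py; python3 -c "
from h import *
save(get_image('scene')[140:260,190:350],'x.png')
a=cv2.imread('pics/w7.png');b=cv2.resize(cv2.imread('pics/x.png')[50:,30:],None,fx=3,fy=3);im=np.zeros((600,800,3),np.uint8)
im[:400,:400]=cv2.resize(a,(400,400));im[:b.shape[0],400:400+b.shape[1]]=b;cv2.imwrite('pics/c7.png',im[:,:790])"; python3 st.py
```

```text
t 15.95 p [ 0.5716 -0.0644  0.1076] psi 73.66792516367354 xtool [ 0.008 -0.    -1.   ] f [ 7.6 -3.1 -5.1] open 0.04423846205760011 q6 -2.093847863887001 mom [-1.06 -2.65  0.01]
t 16.0 p [ 0.5716 -0.0644  0.1076] psi 73.67294167360168 xtool [ 0.008 -0.    -1.   ] f [ 9.  -3.1 -6.8] open 0.04410618338497675 q6 -2.0937539572232446 mom [-1.11 -2.67 -0.05]
```

View pics/c7.png

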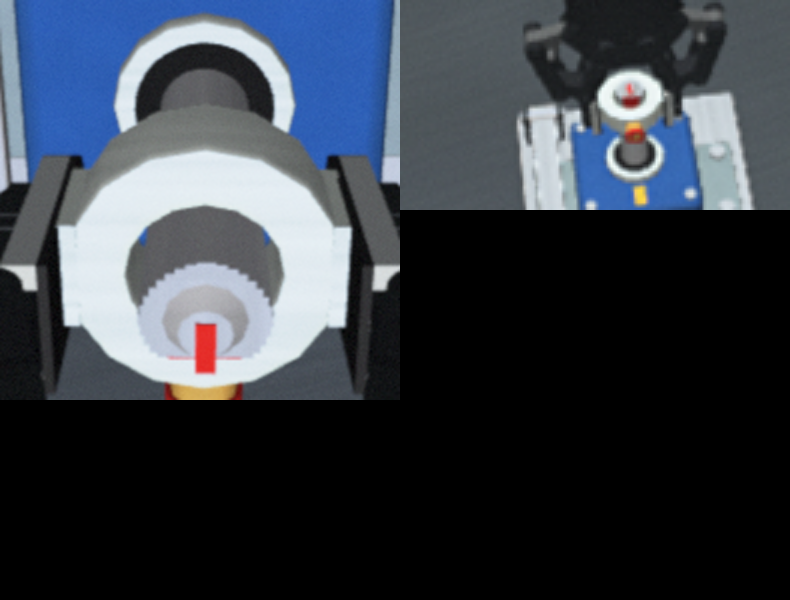

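```bash
python3 - <<'E'
from h import *
import json
o=json.load(open("w7.json"));c=cam("wrist",o);p=np.array(o["position"]);y=np.radians(-16.3)
ex=np.array([np.cos(y),np.sin(y),0]);ey=np.array([-ex[1],ex[0],0])
F=atz(c,220+307/3,230+536/3,.148)-p
print("flat edge rel TCP",F@ex*1e3,F@ey*1e3, "if offset prior shaft:",(np.array([.5713,-.0641,0])-p)@ex*1e3+6.5)
E
```

```text
flat edge rel TCP 5.098308819331324 1.4334017126641945 if offset prior shaft: 6.122419710444404
```

```bash
python3 -c "from h import *;print(finish_job())"; python3 st.py
```

```text
the job is handed in; nothing more can be done
None
the job is handed in; nothing more can be done
```

I finished all the steps and handed the job in at about 16 s of the 64 s allowed; it reports no verdict.

- **Clamp:** I pushed the strap down with shut fingers until it stopped at 39 mm, its fully-down height, with about 13 N of push.
- **Shaft:** I gripped it on its flat and turned it about 38°. The tool ended at −16.8°, against about −16.3° for the arrow, and a wrist picture showed the red line parallel to the arrow.
- **Collar:** I took it off the peg by its flats and lowered it over the shaft without measurable contact. I then pulled it back until the screw met the flat.

**Last checks before handing in:**
- **Grip:** 50 N setting, with the fingers stopped at 44 mm.
- **Level and height:** The tool was 0.008 rad off level. The screw tip worked out at 128 mm, the flat's mid-height.
- **Aim:** The screw was within about 0.4 mm sideways of the flat's centre and in line with the arrow.
- **Push:** The push along the arrow held at 8–10 N over three readings, firmer than "lightly" but within the 0.5–25 N limit. A downward force of about 6 N, probably friction, came with it.

**Disagreement:** the wrist camera still suggested a gap of about 2 mm between the screw tip and the flat. I trusted the force reading, because the arm was stopped there and nothing else was within reach on that side.

I kept clear of the knife, jar, bearing and sprocket, but did not measure their positions again at the end.

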